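# Break the lid stay and shut the lens case

## Robot

A 6-joint arm with a two-finger parallel gripper is mounted at the origin on a cart in front of the work surface, level with it; the furniture and walls round the work are solid. World frame = base frame: x ahead of the robot, y to its left, z up, the work surface at z = 0. Lengths are in m, angles in degrees, forces in N, time in s.
With the tool pointing down it reaches from about 0.225 to 0.725 m from the base axis. Payload 3.1 kg.
Tool frame: the origin (TCP) lies at the very end of the fingers, on their centre line; the grasp point (between the pads) lies 19 mm behind it (manip.grip_depth is the distance from the TCP to the grasp point, in m); z points along the fingers, y is the line along which they close (so a half turn about z gives the same grasp; the last joint's range is limited). The gripper opens to 85 mm and grips with 20 to 120 N. Pads are 22 mm wide; open, the fingers measure 114 mm over their backs; the gripper's body (76 mm by 85 mm) begins 54 mm behind the grasp point. The pads swing forward as they close: fully open they stand 13 mm farther back than shut.
Start: joints at [67.277, 2.75, 5.684, 92.934, 0, 82.678], TCP at [0.139, 0.506, 0.231] pointing down, gripper open.
Joint ranges: [-166.93, 166.93], [-56.73, 111.36], [-69.38, 81.34], [-121.58, 131.49], [-85.45, 84.26], [-180, 180]. Speed limits (degrees/s): [159.86, 159.86, 180, 180, 180, 180].

## Interface

Orientations are given as a 3x3 rotation matrix whose columns are the frame's x, y, z axes.
In Python, from workcell import manip, eyes, job gives the robot as it stands.
- The arm moves only by the tool arm_command, never from a script. Its argument "rows" is a list of rows, each an object of numbers: "grip": the opening, from -1 (shut) to 1 (fully open); "dx", "dy", "dz": the shift along the tool's x, y, z in mm; "ax", "ay", "az": the turn, a rotation vector about the tool's x, y, z in degrees. A call has exactly 8 rows; each row is the pose to reach, as a shift and turn from the pose commanded when the call began, along the tool's axes at that moment; what a row does not reach only later rows make up. A row lasts 1/12 s, in which the tool goes at most 41.7 mm and 7.16 degrees, less where a joint would pass 70% of its speed; a pose out of reach is approached as far as the arm can. A call with a gripper value outside its range is refused whole. The fingers move at their own pace and stop on an object; "newtons" is the grip in N (left out, the last holds). Time passes only in rows, so rows that repeat a pose let the fingers close, or fill a call up. It gives the time, the measured TCP pose, the force, the opening and the grip force at its end, in the units of the state.
- manip.observe(): the state, without advancing time (a new reading comes with each control period).
- eyes.grab_frame(name): name is "side" or "top"; returns a dict with "image" (480x640x3 uint8, red, green, blue), "depth" (480x640 float32, m along the optical axis (not along the pixel's ray), 0 where there is no reading), "intrinsics" (3x3 intrinsics, pixels), "view" (4x4, takes a point from world to camera coordinates). Camera axes: x right, y down, z forward; pixel columns grow to the right and rows downward; lengths in m; the calibration is good to about 2 mm. A picture is of the moment at which its call begins.
- job.close_job(): hands the job in; it is judged then, once.
The state is a dict: "time_s": time; "q": joint angles; "qd": joint speeds; "joint_torque": joint torques, N m; "tcp_pos": TCP position; "tool_rot": TCP orientation; "force": force on the tool from outside, world axes, zero at the start; "ft_torque": the same for the moment, N m; "finger_gap": opening from 0.0 (shut) to 1.0 (fully open); "gripper_force": force on a finger pad.
Only numpy, scipy, OpenCV 4.12 (cv2) and the standard library are available. Lean on these libraries where they do the work, as an engineer would, in place of code of your own. Each camera call takes 0.05 s, during which the arm holds its last target. There are 200 camera calls.

## Task

Shut the larger of the two open cases, the one that holds the trial lenses. Its lid is propped by a folding metal stay that is locked: first break the stay by pressing its knuckle down and back towards the lid's hinge while the lid still stands up, then lower the lid gently until it is fully shut. Leave the smaller case standing open.

Things in the scene. Friction and masses are not known exactly. Their poses are not given: they have to be found in the camera images.
- lens_case: The larger case: grey plastic, 150 mm deep (x), 190 wide (y), 60 high to its rim, fixed to the desk. Origin: centre of its underside; x points from its front to its hinge side, y left. Six trial lenses lie in it. Its lid, hinged along the far rim, leans 4 degrees forward of upright. A locked two-link steel stay inside its left wall props the lid.
- lens_stay_pad (a point): Pressing point: middle of the top of the steel pad (36 x 20 x 4 mm) at the stay's knuckle; 48 mm over the rim, 74 mm in front of the hinge axis, sloping up 38 deg towards the lid. Site axes start as the case's. Pressed (1 to 4 N) it moves along case (0.7, 0, -0.7); 12 to 18 mm is enough. The lid, 65 mm behind, rises 104 mm above it: keep the gripper's broad side parallel to the lid, the tool upright or leaning back.
- lens_stay (a joint): Knuckle of the larger case's stay: 0 rad locked (against its stop, 0.15 rad past straight), 0.15 dead straight, growing as it folds; broken above 0.35; largest when the lid is shut.
- lens_lid_back (a point): Point on the outer (back) face of the larger case's lid, midway across, 27 mm from its free edge. The lid is 152 mm long, 190 wide, 14 deep. Site z is the lid's outward normal, x points along the lid to the hinge. The hinge axis, along y, lies 125 mm along +x and 14 mm along -z of the point.
- lens_lid (a joint): Lid of the larger case: 0 rad as it stands open, growing as it closes, 1.50 rad fully shut. It cannot close while the stay is locked. The hinge is stiff: with the stay broken the lid stays where it is left, and 0.5 to 3 N on its back near the free edge moves it.
- tool_lid (a joint): Lid of the smaller grey case (112 x 140 x 46 mm, holding a carton and a battery, 0.2 to 0.4 m left or right of the larger one), open on a stay of the same kind: 0 rad as it stands, growing as it closes, 1.50 shut. The open lid reaches 160 mm above the desk.

How it is judged:
By the outcome, as a careful person would: the job done as asked, in the order asked, and still so for the second after the job is handed in, with the robot touching nothing.
It also fails if it takes over 45 s, if anything falls off the work surface, if the arm or the gripper's body presses on something with over 40 N, if the wrist force passes 120 N, or if a joint passes its speed limit or range.

## Working session

There is one attempt and no reset: what is moved stays moved. The work goes in short steps, Python scripts to look and compute and a tool call to move; the robot and the scene stay as the last step left them, time stands still between calls to the robot, and variables do not carry over. Pictures are saved under pics/ and viewed, at most 10 in all, crops included, and the job is handed in when it is done.

Besides the shell and the picture viewer there is one more tool, called after "Call:" as name([rows], argument=value, ...), one row to a line, values as JSON. arm_command: Moves the arm, as the interface text tells. Its arguments: {"type":"object","properties":{"rows":{"type":"array"},"newtons":{"type":"number"}},"required":["rows"]}

```bash
mkdir -p pics
cat > h.py <<'E'
import numpy as np, cv2
from workcell import manip, eyes, job
def grab(n,tag):
    f=eyes.grab_frame(n); cv2.imwrite(f'pics/{tag}.png',f['image'][:,:,::-1]); np.savez(f'{tag}.npz',**f); return f
def pt(f,u,v,r=1):
    d=f['depth'][v-r:v+r+1,u-r:u+r+1]; d=d[d>0]
    if not len(d): return None
    d=np.median(d); K=f['intrinsics']
    c=np.linalg.inv(K)@[u,v,1]*d
    return (np.linalg.inv(f['view'])@np.r_[c,1])[:3].round(4)
E
python3 - <<'E'
from h import *
for n in('side','top'):
    f=grab(n,n+'0'); print(n,np.linalg.inv(f['view']).round(3).tolist(),f['intrinsics'].tolist())
s=manip.observe(); print(s['time_s'],s['tcp_pos'],s['tool_rot'],s['force'])
E
```

```text
side [[-0.928, -0.176, 0.328, 0.338], [-0.371, 0.371, -0.851, 0.85], [0.028, -0.912, -0.41, 0.482], [0.0, 0.0, 0.0, 1.0]] [[459.86725595710146, 0.0, 315.41446538100996], [0.0, 459.86725595710146, 241.20724161220897], [0.0, 0.0, 1.0]]
top [[0.007, -0.981, 0.195, 0.474], [-1.0, -0.007, -0.001, 0.134], [0.002, -0.195, -0.981, 0.967], [0.0, 0.0, 0.0, 1.0]] [[518.4788098298117, 0.0, 309.7129635731697], [0.0, 518.4788098298117, 245.43823439915826], [0.0, 0.0, 1.0]]
0.1 [0.13922048 0.50563661 0.23024321] [[-9.64098464e-01  2.65543811e-01 -7.97575798e-04]
 [ 2.65544894e-01  9.64096491e-01 -1.96598945e-03]
 [ 2.46883699e-04 -2.10719959e-03 -9.99997749e-01]] [-0.770001    0.1055828   0.53875083]
```

View pics/side0.png

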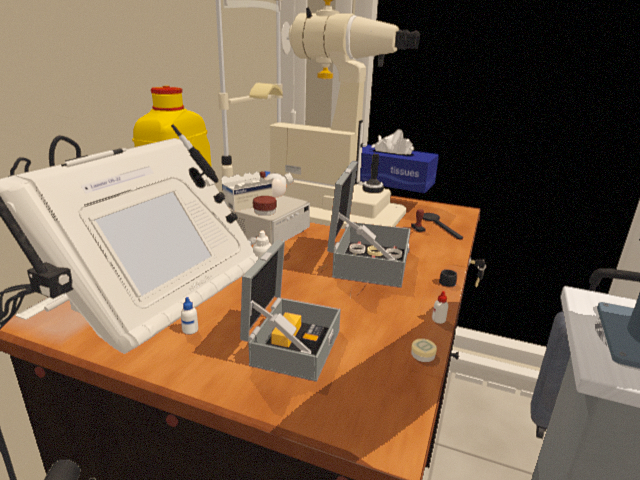

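View pics/top0.png

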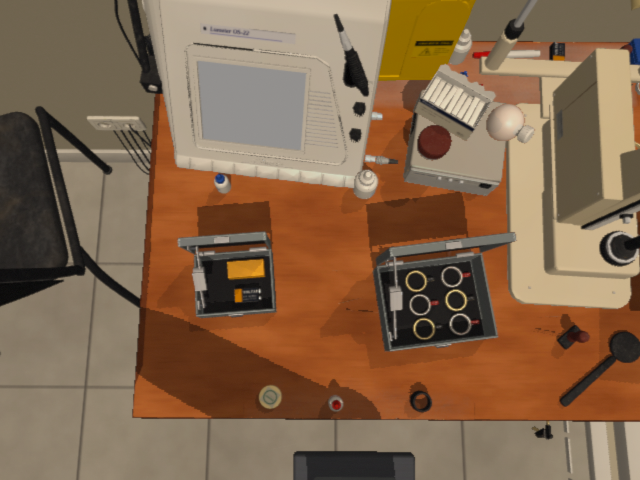

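The larger case is at about (437,300) in the top view, yawed slightly, with its stay pad at (396,299) and its lid edge along (378,252)–(515,238). The smaller case is to its left, at (233,280).

Run:
```python
from h import *
f=dict(np.load('top0.npz'))
a=f['image'][220:360,360:530,::-1]
cv2.imwrite('pics/c1.png',cv2.resize(a,None,fx=4.2,fy=4.2,interpolation=cv2.INTER_CUBIC))
for p in [(437,300),(396,299),(378,252),(515,238),(393,348),(495,334),(480,260),(450,242),(376,285),(450,100),(455,185)]: print(p,pt(f,*p))
# all points in the case region, by height bands
v,u=np.mgrid[220:360,360:530]; d=f['depth'][220:360,360:530]
P=np.stack([u*d,v*d,d],-1)@np.linalg.inv(f['intrinsics']).T
V=np.linalg.inv(f['view']); W=P@V[:3,:3].T+V[:3,3]; z=W[...,2]
for lo,hi in((.052,.068),(.195,.225)):
    m=((z>lo)&(z<hi)).astype(np.uint8); Q=W[m>0][:,:2].astype(np.float32)
    print(lo,len(Q),Q.min(0),Q.max(0),cv2.minAreaRect(Q),W[m>0][:,2].max())
```

```text
(437, 300) [ 0.5633 -0.1026  0.007 ]
(396, 299) [ 0.5545 -0.0088  0.1139]
(378, 252) [6.54e-01 4.00e-03 3.00e-04]
(515, 238) [ 0.6372 -0.1718  0.2124]
(393, 348) [ 0.4755 -0.0132  0.0438]
(495, 334) [ 0.5005 -0.1878  0.0584]
(480, 260) [ 0.6307 -0.1704  0.0548]
(450, 242) [ 0.6298 -0.0739  0.2155]
(376, 285) [0.5883 0.012  0.0239]
(450, 100) [ 0.8998 -0.1088  0.1307]
(455, 185) [ 0.7742 -0.1361  0.0421]
0.052 1262 [ 0.4721127 -0.191657 ] [0.65275097 0.01676976] ((0.5602980852127075, -0.08739453554153442), (0.1612575799226761, 0.1911507099866867), 7.874865531921387) 0.06752155274475047
0.195 1223 [ 0.6084403  -0.17362267] [0.64669716 0.01673355] ((0.6277797818183899, -0.0783146321773529), (0.014630398713052273, 0.1907065063714981), 7.625978946685791) 0.21861922789548383
```

View pics/c1.png

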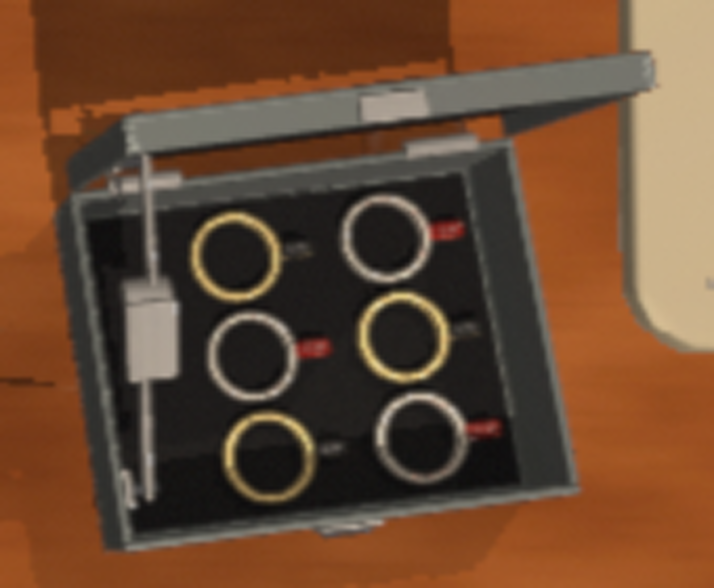

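```bash
cat >> h.py <<'E'
from scipy.spatial.transform import Rotation as Ro
psi=np.radians(7.7); C=Ro.from_euler('z',psi).as_matrix()
HS,PT,LT=.6153,-.083,-.1617   # hinge s, pad t, lid centre t (case-aligned axes at world origin)
def to(s,t,z,lean,ob=None):
    ob=ob or manip.observe(); R=np.array(ob['tool_rot']); a=np.radians(lean)
    zt=np.array([np.sin(a),0,-np.cos(a)]); y=np.array([0,1,0]); T=C@np.stack([np.cross(y,zt),y,zt],1)
    print('d',(R.T@(C@[s,t,z]-ob['tcp_pos'])*1000).round(1),'a',Ro.from_matrix(R.T@T).as_rotvec(degrees=True).round(1))
def st():
    o=manip.observe(); p=C.T@o['tcp_pos']; print('t',o['time_s'],'stz',p.round(4),'F(case)',(C.T@o['force']).round(2),'q',np.round(o['q'],0),o['finger_gap'])
    return o
E
python3 -c "
from h import *
st(); to(.45,PT,.21,0); to(.50,PT,.19,25)
f=dict(np.load('top0.npz'))
for v in range(290,313,2): print(v,C.T@pt(f,396,v))
for u in range(386,408,2): print(u,C.T@pt(f,u,300))
for p in [(150,280),(190,239),(268,236)]:print(pt(f,*p))
"
```

```text
t 0.1 stz [0.2057 0.4824 0.2302] F(case) [-0.75  0.21  0.54] q [67.  3.  6. 93. -0. 83.] 1.002540707500945
d [-446.5 -424.2   21. ] a [ -0.1  -0.  -23.1]
d [-492.5 -404.5   41. ] a [ -5.2 -24.7 -22.7]
290 [ 0.56246006 -0.0844231   0.1192    ]
292 [ 0.55905861 -0.08345866  0.1218    ]
294 [ 0.55595977 -0.0832415   0.1199    ]
296 [ 0.55291982 -0.08333503  0.1169    ]
298 [ 0.54990668 -0.08323037  0.1146    ]
300 [ 0.54679444 -0.08311231  0.1122    ]
302 [ 0.54368219 -0.08299425  0.1101    ]
304 [ 0.54056995 -0.08287618  0.1073    ]
306 [ 0.53753    -0.08296972  0.1043    ]
308 [ 0.53441776 -0.08285165  0.102     ]
310 [ 0.53588172 -0.09889244  0.0073    ]
312 [ 0.53231418 -0.09841009  0.0065    ]
386 [ 0.55634276 -0.08339419  0.0075    ]
388 [ 0.55586041 -0.08696173  0.0084    ]
390 [ 0.5480352  -0.07318908  0.1129    ]
392 [ 0.54760644 -0.07636022  0.1133    ]
394 [ 0.54716429 -0.07963047  0.1133    ]
396 [ 0.54679444 -0.08311231  0.1122    ]
398 [ 0.54636568 -0.08628345  0.1127    ]
400 [ 0.54599583 -0.08976529  0.1118    ]
402 [ 0.55250267 -0.1125425   0.0088    ]
404 [ 0.55225062 -0.11664572  0.0067    ]
406 [ 0.55174147 -0.12041146  0.0061    ]
[ 5.975e-01  4.326e-01 -4.000e-04]
[0.6428 0.3237 0.1611]
[0.6829 0.213  0.0027]
```

Call:
arm_command([
  {"grip": -1,"dx": -30,"dy": -28,"dz": 0,"az": -3},
  {"grip": -1,"dx": -60,"dy": -55,"dz": 0,"az": -6},
  {"grip": -1,"dx": -90,"dy": -82,"dz": 0,"az": -9},
  {"grip": -1,"dx": -120,"dy": -110,"dz": 0,"az": -12},
  {"grip": -1,"dx": -150,"dy": -138,"dz": 0,"az": -15},
  {"grip": -1,"dx": -180,"dy": -165,"dz": 0,"az": -18},
  {"grip": -1,"dx": -210,"dy": -193,"dz": 0,"az": -21},
  {"grip": -1,"dx": -235,"dy": -215,"dz": 0,"az": -23},
])

```text
validation failed for argument at $.ro...
```

```bash
python3 -c "
from h import *
st(); to(.505,-.082,.18,25)"
```

```text
t 0.1 stz [0.2057 0.4824 0.2302] F(case) [-0.75  0.21  0.54] q [67.  3.  6. 93. -0. 83.] 1.002540707500945
d [-496.7 -401.6   51. ] a [ -5.2 -24.7 -22.7]
```

Call:
arm_command([
  {"grip": -1,"dx": -30,"dy": -28,"dz": 0,"ax": 0,"ay": 0,"az": -3},
  {"grip": -1,"dx": -60,"dy": -55,"dz": 0,"ax": 0,"ay": 0,"az": -6},
  {"grip": -1,"dx": -90,"dy": -82,"dz": 0,"ax": 0,"ay": 0,"az": -9},
  {"grip": -1,"dx": -120,"dy": -110,"dz": 0,"ax": 0,"ay": 0,"az": -12},
  {"grip": -1,"dx": -150,"dy": -138,"dz": 0,"ax": 0,"ay": 0,"az": -15},
  {"grip": -1,"dx": -180,"dy": -165,"dz": 0,"ax": 0,"ay": 0,"az": -18},
  {"grip": -1,"dx": -210,"dy": -193,"dz": 0,"ax": 0,"ay": 0,"az": -21},
  {"grip": -1,"dx": -235,"dy": -215,"dz": 0,"ax": 0,"ay": 0,"az": -23},
])

```text
time_s: 0.77
tcp_pos: [0.3094, 0.2341, 0.2309]
tool_rot: [[-0.991, -0.134, 0.0], [-0.134, 0.991, -0.001], [0.0, -0.001, -1.0]]
force: [0.4, 0.4, -0.6]
finger_gap: 0.0
gripper_force: 0.0
```

```bash
python3 -c "
from h import *
st(); to(.505,-.082,.18,25)"
```

```text
t 0.7667 stz [0.338  0.1905 0.2309] F(case) [ 0.41  0.33 -0.55] q [ 27. -18. -13.  95.  -0.  20.] 2.065147874739727e-05
d [-167.1 -272.4   51.1] a [ -0. -25.   0.]
```

Call:
arm_command([
  {"grip": -1,"dx": -20,"dy": -35,"dz": 0,"ax": 0,"ay": -3,"az": 0},
  {"grip": -1,"dx": -42,"dy": -70,"dz": 0,"ax": 0,"ay": -7,"az": 0},
  {"grip": -1,"dx": -64,"dy": -105,"dz": 5,"ax": 0,"ay": -10,"az": 0},
  {"grip": -1,"dx": -86,"dy": -140,"dz": 10,"ax": 0,"ay": -14,"az": 0},
  {"grip": -1,"dx": -108,"dy": -175,"dz": 20,"ax": 0,"ay": -18,"az": 0},
  {"grip": -1,"dx": -130,"dy": -210,"dz": 30,"ax": 0,"ay": -22,"az": 0},
  {"grip": -1,"dx": -150,"dy": -243,"dz": 40,"ax": 0,"ay": -25,"az": 0},
  {"grip": -1,"dx": -167,"dy": -272,"dz": 51,"ax": 0,"ay": -25,"az": 0},
])

```text
time_s: 1.43
tcp_pos: [0.509, -0.0132, 0.1781]
tool_rot: [[-0.898, -0.13, 0.419], [-0.118, 0.991, 0.055], [-0.423, -0.0, -0.906]]
force: [1.0, 0.5, -0.4]
finger_gap: 0.003
gripper_force: 0.0
```

```bash
python3 -c "
from h import *
st(); P=np.array([.546,-.082,.1115])
for k in(20,4,-6,-16): to(*(P-[.010,0,.0047]-k/1000*np.array([.707,0,-.707])),25)
grab('side','s1')
im=cv2.imread('pics/s1.png')[150:310,280:460]; cv2.imwrite('pics/s1c.png',cv2.resize(im,None,fx=3.5,fy=3.5))"
```

```text
t 1.4333 stz [ 0.5027 -0.0813  0.1781] F(case) [ 1.06  0.33 -0.39] q [-15. -27. -30.  64.   9. -20.] 0.002819662013668773
d [ 6.8 -0.6 59.9] a [-0.1  0.  -0.2]
d [ 1.3 -0.6 74.9] a [-0.1  0.  -0.2]
d [-2.1 -0.5 84.3] a [-0.1  0.  -0.2]
d [-5.5 -0.5 93.7] a [-0.1  0.  -0.2]
```

View pics/s1c.png

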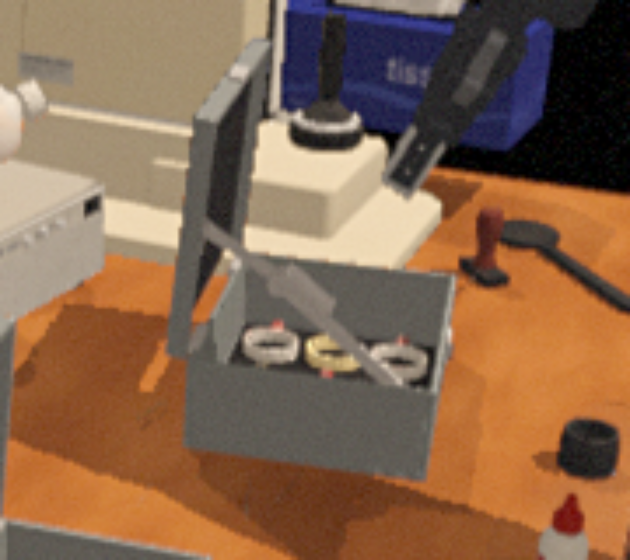

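The closed fingertips, at about (405,170) in the crop, lean back above and in front of the stay pad at (305,290). I'll come down to the pad next.

Call:
arm_command([
  {"grip": -1,"dx": 2,"dy": -0.5,"dz": 20,"ax": 0,"ay": 0,"az": 0},
  {"grip": -1,"dx": 4,"dy": -0.5,"dz": 40,"ax": 0,"ay": 0,"az": 0},
  {"grip": -1,"dx": 7,"dy": -0.5,"dz": 55,"ax": 0,"ay": 0,"az": 0},
  {"grip": -1,"dx": 6,"dy": -0.5,"dz": 60,"ax": 0,"ay": 0,"az": 0},
  {"grip": -1,"dx": 5,"dy": -0.5,"dz": 65,"ax": 0,"ay": 0,"az": 0},
  {"grip": -1,"dx": 4,"dy": -0.5,"dz": 68,"ax": 0,"ay": 0,"az": 0},
  {"grip": -1,"dx": 3,"dy": -0.5,"dz": 70,"ax": 0,"ay": 0,"az": 0},
  {"grip": -1,"dx": 3,"dy": -0.5,"dz": 70,"ax": 0,"ay": 0,"az": 0},
])

```text
time_s: 2.15
tcp_pos: [0.5378, -0.0079, 0.1166]
tool_rot: [[-0.898, -0.133, 0.42], [-0.12, 0.991, 0.056], [-0.424, -0.0, -0.906]]
force: [-0.5, -0.3, -0.8]
finger_gap: -0.002
gripper_force: 0.0
```

```bash
python3 -c "
from h import *
st(); P=np.array([.546,-.082,.1115])
for k in(4,0,-8,-16): to(*(P-[.010,0,.0047]-k/1000*np.array([.707,0,-.707])),25)"
```

```text
t 2.15 stz [ 0.5319 -0.0799  0.1166] F(case) [-0.56 -0.19 -0.76] q [-13. -22. -33.  55.   9. -19.] -0.0020727490201872256
d [ 1.8 -2.1  6.8] a [-0.1  0.1 -0.1]
d [ 0.5 -2.1 10.6] a [-0.1  0.1 -0.1]
d [-2.3 -2.1 18.1] a [-0.1  0.1 -0.1]
d [-5.  -2.1 25.6] a [-0.1  0.1 -0.1]
```

Call:
arm_command([
  {"grip": -1,"dx": 0,"dy": -1,"dz": 3,"ax": 0,"ay": 0,"az": 0},
  {"grip": -1,"dx": 0,"dy": -1,"dz": 5,"ax": 0,"ay": 0,"az": 0},
  {"grip": -1,"dx": 0,"dy": -1,"dz": 7,"ax": 0,"ay": 0,"az": 0},
  {"grip": -1,"dx": 0,"dy": -1,"dz": 9,"ax": 0,"ay": 0,"az": 0},
  {"grip": -1,"dx": -0.5,"dy": -1,"dz": 10.5,"ax": 0,"ay": 0,"az": 0},
  {"grip": -1,"dx": -1,"dy": -1,"dz": 12,"ax": 0,"ay": 0,"az": 0},
  {"grip": -1,"dx": -1.5,"dy": -1,"dz": 13.5,"ax": 0,"ay": 0,"az": 0},
  {"grip": -1,"dx": -2,"dy": -1,"dz": 15,"ax": 0,"ay": 0,"az": 0},
])

```text
time_s: 2.82
tcp_pos: [0.5452, -0.0079, 0.1027]
tool_rot: [[-0.899, -0.132, 0.419], [-0.12, 0.991, 0.056], [-0.422, 0.0, -0.906]]
force: [-2.0, -0.2, 1.2]
finger_gap: -0.003
gripper_force: 0.8
```

```bash
python3 -c "
from h import *
st(); P=np.array([.546,-.082,.1115])
for k in(-8,-16): to(*(P-[.010,0,.0047]-k/1000*np.array([.707,0,-.707])),25)"
```

```text
t 2.8167 stz [ 0.5393 -0.0809  0.1027] F(case) [-2.    0.11  1.24] q [-13. -20. -34.  53.   8. -19.] -0.003371969674488127
d [-1.5 -1.1  2.4] a [-0.  -0.  -0.1]
d [-4.2 -1.1 10. ] a [-0.  -0.  -0.1]
```

Contact, about 2.3 N. I'll press on gently along the same direction.

Call:
arm_command([
  {"grip": -1,"dx": -0.5,"dy": -1,"dz": 1.5,"ax": 0,"ay": 0,"az": 0},
  {"grip": -1,"dx": -1,"dy": -1,"dz": 3,"ax": 0,"ay": 0,"az": 0},
  {"grip": -1,"dx": -1.5,"dy": -1,"dz": 4.5,"ax": 0,"ay": 0,"az": 0},
  {"grip": -1,"dx": -2,"dy": -1,"dz": 6,"ax": 0,"ay": 0,"az": 0},
  {"grip": -1,"dx": -2.5,"dy": -1,"dz": 7.5,"ax": 0,"ay": 0,"az": 0},
  {"grip": -1,"dx": -3,"dy": -1,"dz": 9,"ax": 0,"ay": 0,"az": 0},
  {"grip": -1,"dx": -3.5,"dy": -1,"dz": 10,"ax": 0,"ay": 0,"az": 0},
  {"grip": -1,"dx": -4,"dy": -1,"dz": 11,"ax": 0,"ay": 0,"az": 0},
])

```text
time_s: 3.48
tcp_pos: [0.5532, -0.0078, 0.094]
tool_rot: [[-0.899, -0.132, 0.418], [-0.12, 0.991, 0.056], [-0.421, 0.0, -0.907]]
force: [-4.3, 1.1, 2.7]
finger_gap: -0.002
gripper_force: 2.2
```

```bash
python3 -c "
from h import *
st()
grab('side','s2')
im=cv2.imread('pics/s2.png')[150:310,280:460]; cv2.imwrite('pics/s2c.png',cv2.resize(im,None,fx=3.5,fy=3.5))"
```

```text
t 3.4833 stz [ 0.5471 -0.0818  0.094 ] F(case) [-4.1  1.7  2.7] q [-13. -18. -33.  51.   8. -18.] -0.0015588423320945762
```

View pics/s2c.png

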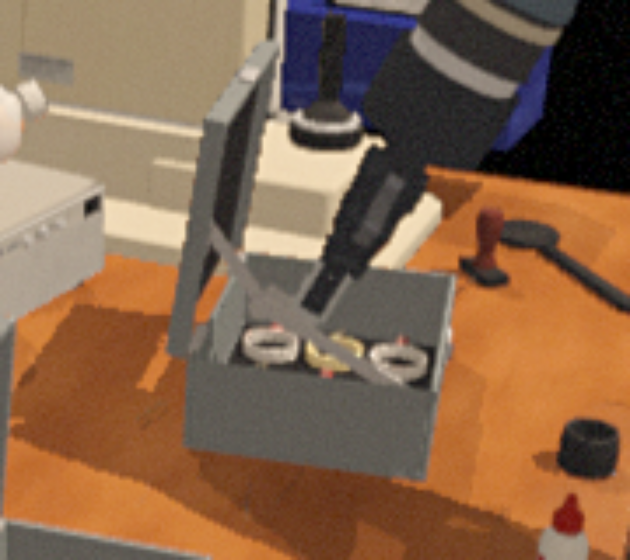

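The knuckle now sags below the line of the links (about (285,305) in the crop) and the lid has moved slightly. I'll press a few mm more, then back out.

Call:
arm_command([
  {"grip": -1,"dx": -0.5,"dy": 0,"dz": 1.5,"ax": 0,"ay": 0,"az": 0},
  {"grip": -1,"dx": -1,"dy": 0,"dz": 3,"ax": 0,"ay": 0,"az": 0},
  {"grip": -1,"dx": -1,"dy": 0,"dz": 4,"ax": 0,"ay": 0,"az": 0},
  {"grip": -1,"dx": -1,"dy": 0,"dz": 4,"ax": 0,"ay": 0,"az": 0},
  {"grip": -1,"dx": 0,"dy": 0,"dz": -5,"ax": 0,"ay": 0,"az": 0},
  {"grip": -1,"dx": 5,"dy": 0,"dz": -30,"ax": 0,"ay": 0,"az": 0},
  {"grip": -1,"dx": 10,"dy": 0,"dz": -65,"ax": 0,"ay": 0,"az": 0},
  {"grip": -1,"dx": 15,"dy": 0,"dz": -105,"ax": 0,"ay": 0,"az": 0},
])

```text
time_s: 4.2
tcp_pos: [0.495, -0.0155, 0.1828]
tool_rot: [[-0.899, -0.133, 0.417], [-0.12, 0.991, 0.056], [-0.421, 0.0, -0.907]]
force: [0.6, -0.1, 0.0]
finger_gap: -0.005
gripper_force: 0.0
```

```bash
python3 -c "
from h import *
st()
f=grab('side','s3')
im=cv2.imread('pics/s3.png')[150:310,280:460]; cv2.imwrite('pics/s3c.png',cv2.resize(im,None,fx=3.5,fy=3.5))
# points of the stay / lid in case coords
for u,v in [(342,218),(355,233),(380,252),(393,258),(354,165)]: print((u,v),C.T@pt(f,u,v))
to(.53,LT,.30,0)"
```

```text
t 4.2 stz [ 0.4884 -0.0816  0.1828] F(case) [ 0.57 -0.14  0.02] q [-16. -29. -31.  66.  10. -21.] -0.00533541648303859
(342, 218) [ 0.60234639 -0.08123861  0.1366    ]
(355, 233) [ 0.59768224 -0.25306298  0.0332    ]
(380, 252) [ 0.51794064 -0.08082568  0.0708    ]
(393, 258) [ 0.48993297 -0.08198348  0.0604    ]
(354, 165) [ 0.63484721 -0.4073336   0.1645    ]
d [-81.8 -79.1 -78. ] a [-0.3 25.6 -0. ]
```

View pics/s3c.png

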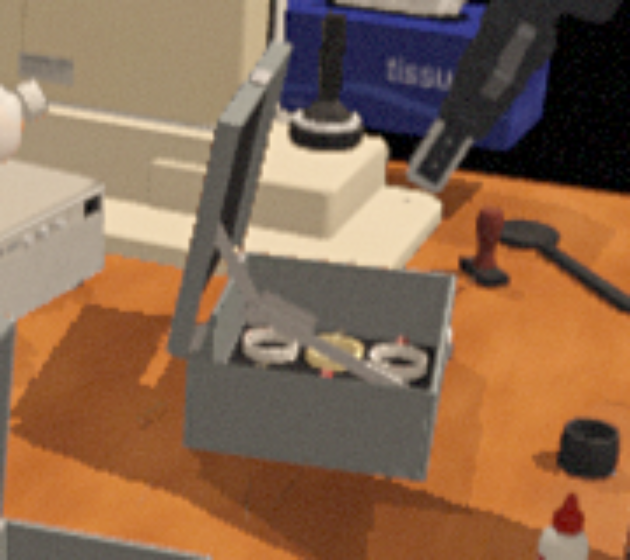

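The stay is clearly folded, with its knuckle at (285,315) in the crop. The lid stands about 15° forward with its top at (285,45). Next I go over the lid to reach its back.

Call:
arm_command([
  {"grip": -1,"dx": -14,"dy": -14,"dz": -14,"ax": 0,"ay": 4,"az": 0},
  {"grip": -1,"dx": -28,"dy": -27,"dz": -27,"ax": 0,"ay": 9,"az": 0},
  {"grip": -1,"dx": -42,"dy": -40,"dz": -40,"ax": 0,"ay": 14,"az": 0},
  {"grip": -1,"dx": -56,"dy": -54,"dz": -54,"ax": 0,"ay": 19,"az": 0},
  {"grip": -1,"dx": -70,"dy": -67,"dz": -66,"ax": 0,"ay": 23,"az": 0},
  {"grip": -1,"dx": -82,"dy": -79,"dz": -78,"ax": 0,"ay": 25.6,"az": 0},
  {"grip": -1,"dx": -82,"dy": -79,"dz": -78,"ax": 0,"ay": 25.6,"az": 0},
  {"grip": -1,"dx": -82,"dy": -79,"dz": -78,"ax": 0,"ay": 25.6,"az": 0},
])

```text
time_s: 4.92
tcp_pos: [0.5497, -0.0892, 0.2887]
tool_rot: [[-0.991, -0.132, -0.008], [-0.132, 0.991, -0.002], [0.008, -0.001, -1.0]]
force: [-0.3, 0.8, 1.4]
finger_gap: 0.004
gripper_force: 0.0
```

```bash
python3 -c "
from h import *
st();to(.64,LT,.26,0);to(.64,LT,.185,0)
f=grab('top','t2')
v,u=np.mgrid[200:360,360:540]; d=f['depth'][200:360,360:540]
P=np.stack([u*d,v*d,d],-1)@np.linalg.inv(f['intrinsics']).T
V=np.linalg.inv(f['view']); W=(P@V[:3,:3].T+V[:3,3])@C
for lo in np.arange(.14,.235,.01):
    m=(W[...,2]>lo)&(W[...,2]<lo+.01)&(W[...,1]<-.2); Q=W[m]
    if len(Q): print(round(lo,2),len(Q),Q.min(0),Q.max(0))
"
```

```text
t 4.9167 stz [ 0.5328 -0.162   0.2887] F(case) [-0.19  0.87  1.44] q [-16.   9.  20. 101.  -0. -24.] 0.0037104234779792395
d [-107.5    0.6   27.8] a [-0.  -0.5 -0.1]
d [-108.1    0.6  102.8] a [-0.  -0.5 -0.1]
0.14 4 [ 0.61527214 -0.24791358  0.1442895 ] [ 0.61572902 -0.20732036  0.14751662]
0.17 4 [ 0.61090198 -0.25180426  0.17129657] [ 0.61131405 -0.21258305  0.17413106]
0.19 2 [ 0.6068883  -0.24269424  0.19757805] [ 0.60703798 -0.22994589  0.19863565]
0.2 18 [ 0.59129844 -0.22939937  0.20005158] [ 0.60668296 -0.20014844  0.20995753]
0.21 166 [ 0.59071503 -0.24046808  0.21000878] [ 0.60467251 -0.20012055  0.21777759]
```

Call:
arm_command([
  {"grip": -1,"dx": -35,"dy": 0,"dz": 6,"ax": 0,"ay": 0,"az": 0},
  {"grip": -1,"dx": -70,"dy": 0,"dz": 12,"ax": 0,"ay": 0,"az": 0},
  {"grip": -1,"dx": -100,"dy": 0,"dz": 20,"ax": 0,"ay": 0,"az": 0},
  {"grip": -1,"dx": -115,"dy": 0,"dz": 30,"ax": 0,"ay": 0,"az": 0},
  {"grip": -1,"dx": -115,"dy": 0,"dz": 55,"ax": 0,"ay": 0,"az": 0},
  {"grip": -1,"dx": -113,"dy": 0,"dz": 80,"ax": 0,"ay": 0,"az": 0},
  {"grip": -1,"dx": -110,"dy": 0,"dz": 100,"ax": 0,"ay": 0,"az": 0},
  {"grip": -1,"dx": -108,"dy": 0,"dz": 103,"ax": 0,"ay": 0,"az": 0},
])

```text
time_s: 5.63
tcp_pos: [0.6495, -0.0728, 0.1794]
tool_rot: [[-0.991, -0.133, -0.019], [-0.133, 0.991, 0.001], [0.018, 0.003, -1.0]]
force: [0.1, 0.4, -0.6]
finger_gap: -0.003
gripper_force: 0.0
```

```bash
cat >> h.py <<'E'
def arc(degs,lean=0,gap=0.,r=.125):
    # TCP so that the front-bottom corner of the tips (11 mm ahead) rides on the lid's back, lid th deg forward of upright
    for th in degs:
        a=np.radians(th); s=HS-r*np.sin(a)+(.014+gap)*np.cos(a); z=.06+r*np.cos(a)+(.014+gap)*np.sin(a)
        print(th,end=' '); to(s+.011,LT,z,lean)
E
python3 -c "
from h import *
st();arc(range(6,41,4))
grab('side','s4')
im=cv2.imread('pics/s4.png')[100:310,280:500]; cv2.imwrite('pics/s4c.png',cv2.resize(im,None,fx=2.8,fy=2.8))"
```

```text
t 5.6333 stz [ 0.6338 -0.1592  0.1794] F(case) [ 0.11  0.41 -0.57] q [-12.  23.  24.  92.  -0. -20.] -0.0025570211757982766
6 d [ 6.8 -2.5 -6.2] a [ 0.2 -1.1 -0.1]
10 d [15.6 -2.5 -5.8] a [ 0.2 -1.1 -0.1]
14 d [24.3 -2.5 -4.8] a [ 0.2 -1.1 -0.1]
18 d [32.9 -2.5 -3.2] a [ 0.2 -1.1 -0.1]
22 d [41.4 -2.6 -1. ] a [ 0.2 -1.1 -0.1]
26 d [49.7 -2.6  1.8] a [ 0.2 -1.1 -0.1]
30 d [57.8 -2.6  5.2] a [ 0.2 -1.1 -0.1]
34 d [65.7 -2.6  9.2] a [ 0.2 -1.1 -0.1]
38 d [73.2 -2.6 13.6] a [ 0.2 -1.1 -0.1]
```

View pics/s4c.png

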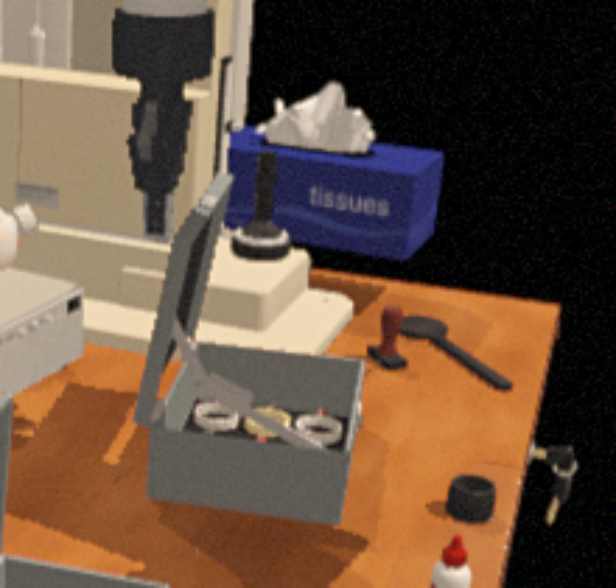

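The fingertips hang just behind the lid's back, at (155,230) in the crop. I'll push along the hinge arc.

Call:
arm_command([
  {"grip": -1,"dx": 5,"dy": -2,"dz": -4,"ax": 0,"ay": -1,"az": 0},
  {"grip": -1,"dx": 10,"dy": -2,"dz": -5,"ax": 0,"ay": -1,"az": 0},
  {"grip": -1,"dx": 15,"dy": -2,"dz": -6,"ax": 0,"ay": -1,"az": 0},
  {"grip": -1,"dx": 19,"dy": -2,"dz": -5.5,"ax": 0,"ay": -1,"az": 0},
  {"grip": -1,"dx": 23,"dy": -2,"dz": -5,"ax": 0,"ay": -1,"az": 0},
  {"grip": -1,"dx": 27,"dy": -2,"dz": -4.5,"ax": 0,"ay": -1,"az": 0},
  {"grip": -1,"dx": 31,"dy": -2,"dz": -4,"ax": 0,"ay": -1,"az": 0},
  {"grip": -1,"dx": 35,"dy": -2,"dz": -3,"ax": 0,"ay": -1,"az": 0},
])

```text
time_s: 6.35
tcp_pos: [0.6198, -0.0809, 0.189]
tool_rot: [[-0.991, -0.132, 0.009], [-0.132, 0.991, 0.0], [-0.009, -0.001, -1.0]]
force: [3.3, 0.0, 2.0]
finger_gap: -0.002
gripper_force: 1.5
```

```bash
python3 -c "
from h import *
st();arc(range(18,51,4))"
```

```text
t 6.35 stz [ 0.6033 -0.1632  0.189 ] F(case) [ 3.22 -0.42  2.05] q [-14.  17.  17.  89.   0. -21.] -0.0017640529449017876
18 d [2.4 1.5 5.7] a [-0.   0.5 -0.1]
22 d [11.   1.5  7.7] a [-0.   0.5 -0.1]
26 d [19.3  1.5 10.3] a [-0.   0.5 -0.1]
30 d [27.5  1.5 13.5] a [-0.   0.5 -0.1]
34 d [35.5  1.5 17.2] a [-0.   0.5 -0.1]
38 d [43.2  1.5 21.4] a [-0.   0.5 -0.1]
42 d [50.5  1.5 26.2] a [-0.   0.5 -0.1]
46 d [57.5  1.5 31.5] a [-0.   0.5 -0.1]
50 d [64.1  1.5 37.3] a [-0.   0.5 -0.1]
```

Call:
arm_command([
  {"grip": -1,"dx": 6,"dy": 1,"dz": 5,"ax": 0,"ay": 0,"az": 0},
  {"grip": -1,"dx": 12,"dy": 1,"dz": 8,"ax": 0,"ay": 0,"az": 0},
  {"grip": -1,"dx": 18,"dy": 1,"dz": 10,"ax": 0,"ay": 0,"az": 0},
  {"grip": -1,"dx": 24,"dy": 1,"dz": 12,"ax": 0,"ay": 0,"az": 0},
  {"grip": -1,"dx": 30,"dy": 1,"dz": 14.5,"ax": 0,"ay": 0,"az": 0},
  {"grip": -1,"dx": 36,"dy": 1,"dz": 17.5,"ax": 0,"ay": 0,"az": 0},
  {"grip": -1,"dx": 42,"dy": 1,"dz": 21,"ax": 0,"ay": 0,"az": 0},
  {"grip": -1,"dx": 47,"dy": 1,"dz": 24,"ax": 0,"ay": 0,"az": 0},
])

```text
time_s: 7.02
tcp_pos: [0.5717, -0.0862, 0.163]
tool_rot: [[-0.991, -0.132, 0.006], [-0.132, 0.991, 0.001], [-0.006, 0.0, -1.0]]
force: [2.5, 0.2, -0.3]
finger_gap: -0.003
gripper_force: 1.0
```

```bash
python3 -c "
from h import *
st();arc(range(38,71,4))"
```

```text
t 7.0167 stz [ 0.555 -0.162  0.163] F(case) [ 2.49 -0.12 -0.32] q [-15.  10.   6.  85.   0. -23.] -0.0026248710765954695
38 d [-5.4  0.3 -4.1] a [ 0.   0.3 -0.1]
42 d [2.  0.3 0.7] a [ 0.   0.3 -0.1]
46 d [8.9 0.3 6. ] a [ 0.   0.3 -0.1]
50 d [15.5  0.3 11.8] a [ 0.   0.3 -0.1]
54 d [21.7  0.2 18. ] a [ 0.   0.3 -0.1]
58 d [27.5  0.2 24.7] a [ 0.   0.3 -0.1]
62 d [32.7  0.2 31.7] a [ 0.   0.3 -0.1]
66 d [37.5  0.2 39.1] a [ 0.   0.3 -0.1]
70 d [41.7  0.2 46.8] a [ 0.   0.3 -0.1]
```

Call:
arm_command([
  {"grip": -1,"dx": 5,"dy": 0,"dz": 3,"ax": 0,"ay": 0,"az": 0},
  {"grip": -1,"dx": 9,"dy": 0,"dz": 6,"ax": 0,"ay": 0,"az": 0},
  {"grip": -1,"dx": 13,"dy": 0,"dz": 9.5,"ax": 0,"ay": 0,"az": 0},
  {"grip": -1,"dx": 17,"dy": 0,"dz": 13,"ax": 0,"ay": 0,"az": 0},
  {"grip": -1,"dx": 21,"dy": 0,"dz": 17,"ax": 0,"ay": 0,"az": 0},
  {"grip": -1,"dx": 25,"dy": 0,"dz": 21.5,"ax": 0,"ay": 0,"az": 0},
  {"grip": -1,"dx": 29,"dy": 0,"dz": 26.5,"ax": 0,"ay": 0,"az": 0},
  {"grip": -1,"dx": 33,"dy": 0,"dz": 32,"ax": 0,"ay": 0,"az": 0},
])

```text
time_s: 7.68
tcp_pos: [0.5393, -0.0904, 0.1311]
tool_rot: [[-0.991, -0.132, 0.006], [-0.132, 0.991, 0.001], [-0.006, 0.0, -1.0]]
force: [-0.7, -0.0, 2.1]
finger_gap: 0.0
gripper_force: 0.9
```

```bash
python3 -c "
from h import *
st();arc(range(58,91,4))"
```

```text
t 7.6833 stz [ 0.5224 -0.1618  0.1311] F(case) [-0.66  0.06  2.11] q [-17.   6.  -3.  81.   0. -24.] 2.1813531967861776e-05
58 d [-5.4  0.1 -7. ] a [ 0.   0.3 -0.1]
62 d [-0.1  0.1  0. ] a [ 0.   0.3 -0.1]
66 d [4.6 0.1 7.4] a [ 0.   0.3 -0.1]
70 d [ 8.8  0.1 15.1] a [ 0.   0.3 -0.1]
74 d [12.5  0.1 23.1] a [ 0.   0.3 -0.1]
78 d [15.6  0.1 31.3] a [ 0.   0.3 -0.1]
82 d [18.1  0.1 39.7] a [ 0.   0.3 -0.1]
86 d [20.1  0.1 48.3] a [ 0.   0.3 -0.1]
90 d [21.4  0.1 56.9] a [ 0.   0.3 -0.1]
```

Call:
arm_command([
  {"grip": -1,"dx": 3,"dy": 0,"dz": 4.5,"ax": 0,"ay": 0,"az": 0},
  {"grip": -1,"dx": 5.5,"dy": 0,"dz": 9,"ax": 0,"ay": 0,"az": 0},
  {"grip": -1,"dx": 8,"dy": 0,"dz": 13.5,"ax": 0,"ay": 0,"az": 0},
  {"grip": -1,"dx": 10.5,"dy": 0,"dz": 18.5,"ax": 0,"ay": 0,"az": 0},
  {"grip": -1,"dx": 13,"dy": 0,"dz": 24,"ax": 0,"ay": 0,"az": 0},
  {"grip": -1,"dx": 15,"dy": 0,"dz": 29.5,"ax": 0,"ay": 0,"az": 0},
  {"grip": -1,"dx": 17,"dy": 0,"dz": 35.5,"ax": 0,"ay": 0,"az": 0},
  {"grip": -1,"dx": 18,"dy": 0,"dz": 40,"ax": 0,"ay": 0,"az": 0},
])

```text
time_s: 8.35
tcp_pos: [0.522, -0.0927, 0.0902]
tool_rot: [[-0.991, -0.132, 0.006], [-0.132, 0.991, 0.001], [-0.006, 0.0, -1.0]]
force: [-1.2, 0.0, 1.8]
finger_gap: 0.001
gripper_force: 0.5
```

```bash
python3 -c "
from h import *
st();arc(range(82,93,4))"
```

```text
t 8.35 stz [ 0.5049 -0.1618  0.0902] F(case) [-1.2   0.21  1.82] q [-17.   4.  -9.  77.   0. -25.] 0.0009747387922789078
82 d [ 0.4  0.1 -1.1] a [ 0.   0.3 -0.1]
86 d [2.3 0.1 7.5] a [ 0.   0.3 -0.1]
90 d [ 3.7  0.1 16.2] a [ 0.   0.3 -0.1]
```

Call:
arm_command([
  {"grip": -1,"dx": 1,"dy": 0,"dz": 3,"ax": 0,"ay": 0,"az": 0},
  {"grip": -1,"dx": 1.5,"dy": 0,"dz": 6,"ax": 0,"ay": 0,"az": 0},
  {"grip": -1,"dx": 2,"dy": 0,"dz": 9,"ax": 0,"ay": 0,"az": 0},
  {"grip": -1,"dx": 2.5,"dy": 0,"dz": 11,"ax": 0,"ay": 0,"az": 0},
  {"grip": -1,"dx": 3,"dy": 0,"dz": 13,"ax": 0,"ay": 0,"az": 0},
  {"grip": -1,"dx": 3.5,"dy": 0,"dz": 14.5,"ax": 0,"ay": 0,"az": 0},
  {"grip": -1,"dx": 3.5,"dy": 0,"dz": 15.5,"ax": 0,"ay": 0,"az": 0},
  {"grip": -1,"dx": 3.5,"dy": 0,"dz": 16.5,"ax": 0,"ay": 0,"az": 0},
])

```text
time_s: 9.02
tcp_pos: [0.5192, -0.0931, 0.0747]
tool_rot: [[-0.991, -0.132, 0.007], [-0.132, 0.991, 0.001], [-0.007, -0.0, -1.0]]
force: [-0.8, 0.8, 0.8]
finger_gap: 0.004
gripper_force: 0.2
```

```bash
python3 -c "
from h import *
st();arc([90])"
```

```text
t 9.0167 stz [ 0.502  -0.1619  0.0747] F(case) [-0.68  0.86  0.8 ] q [-18.   4. -11.  75.   0. -25.] 0.0036858510316462776
90 d [0.7 0.2 0.7] a [-0.   0.4 -0.1]
```

Still light; press until the force rises at the rim.

Call:
arm_command([
  {"grip": -1,"dx": 0,"dy": 0,"dz": 0.5,"ax": 0,"ay": 0,"az": 0},
  {"grip": -1,"dx": 0,"dy": 0,"dz": 1,"ax": 0,"ay": 0,"az": 0},
  {"grip": -1,"dx": 0,"dy": 0,"dz": 1.5,"ax": 0,"ay": 0,"az": 0},
  {"grip": -1,"dx": 0,"dy": 0,"dz": 1.5,"ax": 0,"ay": 0,"az": 0},
  {"grip": -1,"dx": 0,"dy": 0,"dz": 2,"ax": 0,"ay": 0,"az": 0},
  {"grip": -1,"dx": 0,"dy": 0,"dz": 2,"ax": 0,"ay": 0,"az": 0},
  {"grip": -1,"dx": 0,"dy": 0,"dz": 2.5,"ax": 0,"ay": 0,"az": 0},
  {"grip": -1,"dx": 0,"dy": 0,"dz": 2.5,"ax": 0,"ay": 0,"az": 0},
])

```text
time_s: 9.68
tcp_pos: [0.5192, -0.0932, 0.074]
tool_rot: [[-0.991, -0.132, 0.007], [-0.132, 0.991, 0.001], [-0.007, -0.0, -1.0]]
force: [-4.0, 1.6, 8.3]
finger_gap: -0.001
gripper_force: 4.4
```

Firm stop at z = 74 mm with 8 N, so the lid is shut. Now I retreat upward and check.

Call:
arm_command([
  {"grip": -1,"dx": 0,"dy": 0,"dz": -3,"ax": 0,"ay": 0,"az": 0},
  {"grip": -1,"dx": 0,"dy": 0,"dz": -15,"ax": 0,"ay": 0,"az": 0},
  {"grip": -1,"dx": 0,"dy": 0,"dz": -40,"ax": 0,"ay": 0,"az": 0},
  {"grip": -1,"dx": 20,"dy": 0,"dz": -70,"ax": 0,"ay": 0,"az": 0},
  {"grip": -1,"dx": 50,"dy": 0,"dz": -100,"ax": 0,"ay": 0,"az": 0},
  {"grip": -1,"dx": 80,"dy": 0,"dz": -120,"ax": 0,"ay": 0,"az": 0},
  {"grip": -1,"dx": 100,"dy": 0,"dz": -130,"ax": 0,"ay": 0,"az": 0},
  {"grip": -1,"dx": 100,"dy": 0,"dz": -130,"ax": 0,"ay": 0,"az": 0},
])

```text
time_s: 10.35
tcp_pos: [0.4184, -0.1074, 0.2061]
tool_rot: [[-0.991, -0.131, 0.012], [-0.131, 0.991, -0.002], [-0.012, -0.004, -1.0]]
force: [0.7, -0.0, 0.3]
finger_gap: 0.001
gripper_force: 0.0
```

```bash
python3 -c "
from h import *
st();f=grab('side','s5')
for u,v in [(375,225),(345,250),(395,230),(365,245)]: print((u,v),C.T@pt(f,u,v))"
```

```text
t 10.35 stz [ 0.4003 -0.1625  0.2061] F(case) [ 0.64 -0.11  0.35] q [-23. -12. -11.  90.   0. -31.] 0.001032970616298173
(375, 225) [ 0.54624696 -0.21553296  0.0758    ]
(345, 250) [ 0.58997327 -0.06826379  0.0709    ]
(395, 230) [ 0.49795449 -0.20103168  0.0751    ]
(365, 245) [ 0.55215559 -0.0964509   0.0753    ]
```

View pics/s5.png

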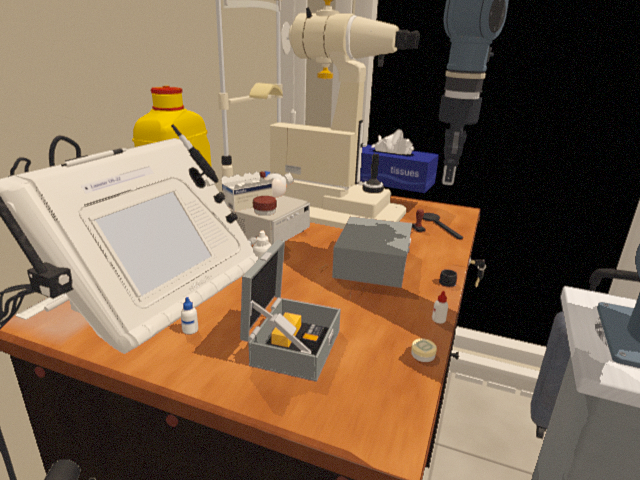

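The larger case is shut, its lid level at z ≈ 75 mm around (372,240). The smaller case at (285,320) still stands open, and the arm is clear of both.

```bash
python3 -c "
from h import *
print(job.close_job())"
```

```text
the job is handed in; nothing more can be done
None
```

The larger case is fully shut: I broke its stay first, then lowered the lid gently. The smaller case was left open, and I handed the job in with the arm clear at about 10 s.

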